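# Take the blue tile from the slanted rack and stand it on the banding wheel

### The job

Swing the steel keeper bar that lies over the tile rack straight up and leave it standing upright, then slide the blue glazed tile up out of its slanted slot by its top edge. Set it down gently, the same way up and centred, on the ledge of the wooden stand on the banding wheel so that it leans against the backrest, and let go. Leave the other tiles in their slots, and do not disturb the glaze jar or the scraper.

Things in the scene. Friction and masses are not known exactly. Their poses are not given: they have to be found in the camera images.
- rack: Fixed wooden tile rack, base 230 x 130 mm. Origin: centre of underside; z up, x across the slots, y along them. 3 slots with floor centres at x = -30, 25, 80, z = 20 mm, rising along (-0.5, 0, 0.866), i.e. leaning 30 deg to -x; each 12 mm wide between 4 mm ribs, 95 mm long, 50 mm deep along the slant; rib tops near z = 67 mm. Side boards at |y| 47-58 mm reach z = 52 mm.
- keeper (a joint): Angle of the keeper bar (rad): 0 level over the tile tops, pointing to the rack's -x; 1.571 straight up; stop at 1.9. Hinge axis along the rack's y. Stiff: it stays where it is left (about 1.2 N at the tab moves it). Flat steel bar 10 mm wide, 8 mm thick, ending 186 mm from the hinge.
- keeper_tab (a point): Grip point on the red tab at the free end of the keeper bar. Tab: 20 mm along the bar, 12 mm wide (rack's y; pinch it across this), standing 34 mm off the bar (on top when the bar is level, on its robot side when upright). The point is 176 mm from the hinge along the bar, 24 mm off the bar's centre line, 14 mm below the tab's top. Axes turn with the bar.
- keeper_hinge (a point): Point on the keeper's hinge axis, mid-width of the bar, at x = 107, z = 116 mm in the rack frame, on a steel post 14 x 34 mm, 124 mm tall.
- blue_tile: Glossy blue ceramic tile with a clay-red strip along its foot: 8 mm thick (x), 90 mm wide (y), 100 mm tall (z), about 170 g. It stands in one of the three slots, leaning with it, its upper 50 mm beyond the ribs. Origin: centre of its foot edge; z runs up the tile to the top edge, x is normal to its face.
- white_tile: White ceramic tile, 8 x 90 x 80 mm, in another slot of the rack; leave it there. Axes as for the blue tile.
- clay_tile: Clay-red unglazed tile, 8 x 90 x 80 mm, in the remaining slot; leave it there. Axes as for the blue tile.
- wheel: Banding wheel, fixed (does not turn): dark steel foot and 170 mm round head with a 170 x 150 mm plywood bat, top at z = 70 mm. Origin: centre of its underside, z up; at yaw 0 its x points away from the robot. It carries the stand.
- stand: Wooden tile stand on the wheel, leaning 22 deg to the wheel's -x. Axes slanted with it: z up the backrest, x away from the backrest, y along the ledge. Origin: where the tile's origin lies when it stands centred and flat on the backrest; 82 mm above wheel's underside. Ledge at z = 0, x from -4 mm (backrest face) to 15 mm (10 mm high lip), 110 mm long; backrest 6 mm thick, up to z = 57 mm.
- glaze_jar: Closed glass glaze jar with a blue cap, 60 mm across, 85 mm tall, stands on the table beside the work; leave it. Origin: centre of its underside.
- scraper: Clay scraper with a broad steel blade and a wooden handle, 170 mm long, lies on the table between rack and wheel; leave it. Origin: middle of its length, underside.
Mind the look-alikes: they are no part of the job. Leave any green or pink look-alike of the blue_tile alone.

How it is judged:
On the way, in this order (a step that is already met when the one before it is completed fails the run):
1. the keeper bar stands upright (within 10 degrees) with the blue tile still in its slot (value of joint keeper between 1.401 and 1.741 rad and z of blue_tile in the frame of rack below 0.035 m), for 0.2 s.
2. the blue tile is held by the fingers, clear above the ribs of the rack (z of blue_tile in the frame of rack above 0.07 m and contact force between blue_tile and the fingers above 1 N and contact force between blue_tile and rack below 0.1 N), for 0.1 s.
At the end, for the whole second after the job is handed in: Released blue tile at rest foot-down on the ledge: foot within 6 mm of it, between backrest and lip, within 20 mm of the middle, within 12 deg of the backrest slant, square within 11 deg; keeper within 10 deg of upright; white and clay tiles still down in their slots (x of blue_tile in the frame of stand between -0.004 and 0.013 m and y of blue_tile in the frame of stand between -0.02 and 0.02 m and z of blue_tile in the frame of stand between -0.004 and 0.006 m and angle between the z axis of blue_tile and the z axis of stand, either way round below 0.22 rad and angle between the y axis of blue_tile and the y axis of stand, either way round below 0.2 rad and angle between blue_tile's own z axis and vertical below 0.8 rad and linear speed of blue_tile below 0.02 m/s and value of joint keeper between 1.401 and 1.741 rad and z of each of white_tile, clay_tile in the frame of rack below 0.03 m); the robot touches nothing.
It fails at once if the blue tile is set down hard on the stand (over 30 N) (contact force between blue_tile and wheel above 30 N).
It fails at once if the white or the clay tile is pulled up or knocked (moved over 15 mm) (distance of any of white_tile, clay_tile from where it was at the start of the episode above 0.015 m).
It fails at once if the glaze jar or the scraper is disturbed (moved over 20 mm) (distance of any of glaze_jar, scraper from where it was at the start of the episode above 0.02 m).
It fails at once if the glaze jar is tipped (angle between glaze_jar's own z axis and vertical above 0.35 rad).
It also fails if it takes over 58 s, if anything falls off the work surface, if the arm or the gripper's body presses on something with over 40 N, if the wrist force passes 120 N, or if a joint passes its speed limit or range.

### The arm

A 6-joint arm with a two-finger parallel gripper is mounted at the origin on the work surface. World frame = base frame: x ahead of the robot, y to its left, z up, the work surface at z = 0. Lengths are in m, angles in rad, forces in N, time in s.
With the tool pointing down it reaches from about 0.375 to 0.9 m from the base axis. Payload 3.1 kg.
Tool frame: the origin (TCP) lies on the centre line of the jaws, within the pads' length; the fingertips stand 22 mm ahead of it and the grasp point (between the pads) lies 3 mm ahead of it; z points along the fingers, x is the direction in which the jaws open and shut, and the axes are right-handed (so a half turn about z gives the same grasp; the last joint's range is limited). The gripper opens to 87 mm and grips with 3 to 60 N. Pads are 19 mm wide; open, the fingers measure 117 mm over their backs; the gripper's body (75 mm by 190 mm) begins 51 mm behind the grasp point.
Start: joints at [1.079, 0.527, 1.433, -0, 1.181, -0.178], TCP at [0.192, 0.595, 0.212] pointing down, gripper open.
Joint ranges: [-3.08, 3.08], [-0.75, 2.2], [0.22, 2.44], [-1.43, 4.57], [0, 2.65], [-2.85, 2.85]. Speed limits (rad/s): [2.79, 2.79, 3.14, 3.14, 3.14, 3.14].

### API

Orientations are given as a unit quaternion [x, y, z, w].
In Python, from rig import robot, camera, order gives the robot as it stands.
- The arm moves only by the shell command python3 -m pendant 'ROWS' [OPENING] [FORCE]. ROWS is JSON, a list of rows, each a list of 2 entries, a list of its own where there are three numbers: the shift along the tool's x, y, z in mm, then the turn about the tool's z in degrees. A call has 1 to 8 rows; each row shifts and turns the commanded pose from where the row before left it, along the tool's axes as they then stand; what a row does not reach is not made up. A row lasts 1/8 s, in which the tool goes at most 62.5 mm and 10.7 degrees, less where a joint would pass 70% of its speed; a pose out of reach is approached as far as the arm can. A call with a gripper value outside its range is refused whole. OPENING is the finger opening in mm, from 0 to 87, set as the call begins (- or left out, the last holds). The fingers move at their own pace and stop on an object; FORCE is the grip in N (left out, the last holds). Time passes only in rows, so rows that do not move let the fingers close. It gives the time, the measured TCP pose, the force and the opening at its end, in the units of the state.
- robot.get_obs(): the state, without advancing time (a new reading comes with each control period).
- camera(name): name is "side" or "top" or "wrist"; returns a dict with "pixels" (480x640x3 uint8, blue, green, red), "mtx" (3x3 intrinsics, pixels), "k1" (the pictures are not rectified: a ray, as slopes to the right and down, at radius r is drawn at 1 + k1 r^2 times it, then the intrinsics apply), "R" (3x3) and "t" (3): a world point X has camera coordinates R X + t. Camera axes: x right, y down, z forward; pixel columns grow to the right and rows downward; lengths in m; the calibration is good to about 2 mm. A picture is of the moment at which its call begins. There is no depth.
- order.hand_in(): hands the job in, once; it reports no verdict.
The state is a dict: "time": time; "q": joint angles; "joint_velocities": joint speeds; "joint_torque": joint torques, N m; "position": TCP position; "tool_rot": TCP orientation; "ft_force": force on the tool from outside, world axes, zero at the start; "moment": the same for the moment, N m; "grip_width": finger opening in m.
Only numpy, scipy, OpenCV 4.12 (cv2) and the standard library are available. Lean on these libraries where they do the work, as an engineer would, in place of code of your own. Each camera call takes 0.05 s, during which the arm holds its last target. There are 200 camera calls.

## Working session

There is one attempt and no reset: what is moved stays moved. The work goes in short steps, Python scripts to look and compute and a shell command to move; the robot and the scene stay as the last step left them, time stands still between calls to the robot, and variables do not carry over. Pictures are saved under pics/ and viewed, about 8 in all and at most 12, crops included, and the job is handed in when it is done.

```bash
mkdir -p pics; ls; python3 - <<'E'
from rig import robot,camera
import cv2,pickle
d={}
for n in("side","top"):
    c=camera(n);d[n]=c;cv2.imwrite(f"pics/{n}0.png",c["pixels"]);print(n,c["k1"],c["mtx"].tolist(),(-c["R"].T@c["t"]).round(3))
pickle.dump(d,open("c0.pkl","wb"));o=robot.get_obs();print(o["position"],o["tool_rot"],o["time"])
E
```

```text
pics
side -0.12333688380975849 [[513.157177583569, 0.0, 320.2218180223915], [0.0, 513.157177583569, 247.29434021618908], [0.0, 0.0, 1.0]] [ 0.331 -1.008  0.884]
top -0.07764018994940387 [[439.45170729460466, 0.0, 322.9187554060476], [0.0, 439.45170729460466, 235.4185625676596], [0.0, 0.0, 1.0]] [ 0.492 -0.056  1.11 ]
[0.19197646 0.59408138 0.210867  ] [ 8.08597724e-01  5.88361091e-01 -8.68089453e-04  4.40306458e-04] 0.1
```

View pics/side0.png

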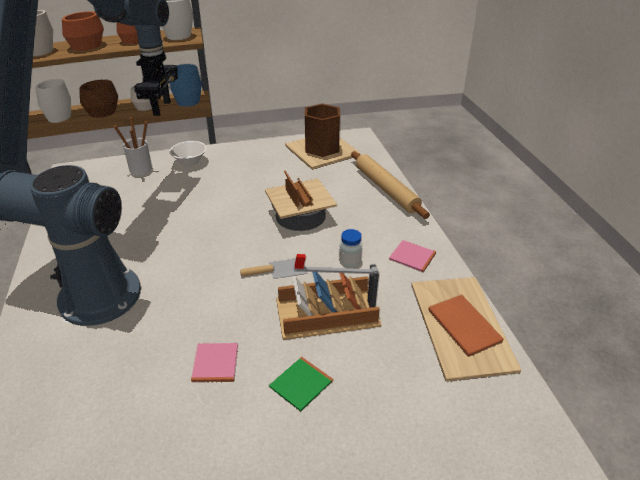

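View pics/top0.png

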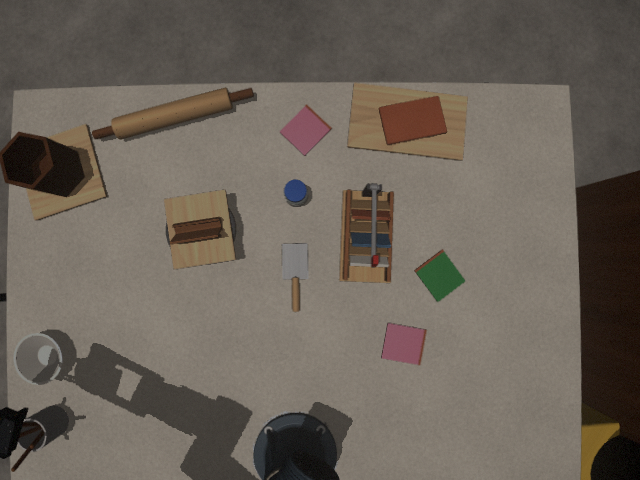

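Top view: up in the image is +x and left is +y. The rack is at about (370,235) with the hinge post at (373,188) and the red tab at (376,260). The blue tile is in the middle slot, the stand is at about (197,230), and the jar is at (296,192). Next I'll take enlarged crops.

```bash
python3 - <<'E'
import cv2,pickle,numpy as np
d=pickle.load(open("c0.pkl","rb"))
def crop(n,x,y,w,h,s):
    return cv2.resize(d[n]["pixels"][y:y+h,x:x+w],None,fx=s,fy=s,interpolation=cv2.INTER_CUBIC)
t=np.hstack([crop("top",325,170,80,120,5),crop("top",155,180,80,100,5)[:500].repeat(1,0) if 0 else cv2.copyMakeBorder(crop("top",155,180,80,100,5),0,100,0,0,cv2.BORDER_CONSTANT)])
cv2.imwrite("pics/ctop.png",t)
s=np.vstack([crop("side",260,165,80,65,6)[:, :480],]);a=crop("side",270,245,120,95,6)
cv2.imwrite("pics/cside.png",a);cv2.imwrite("pics/cwheel.png",crop("side",255,165,90,66,8))
E
```

```text
(no output)
```

View pics/ctop.png

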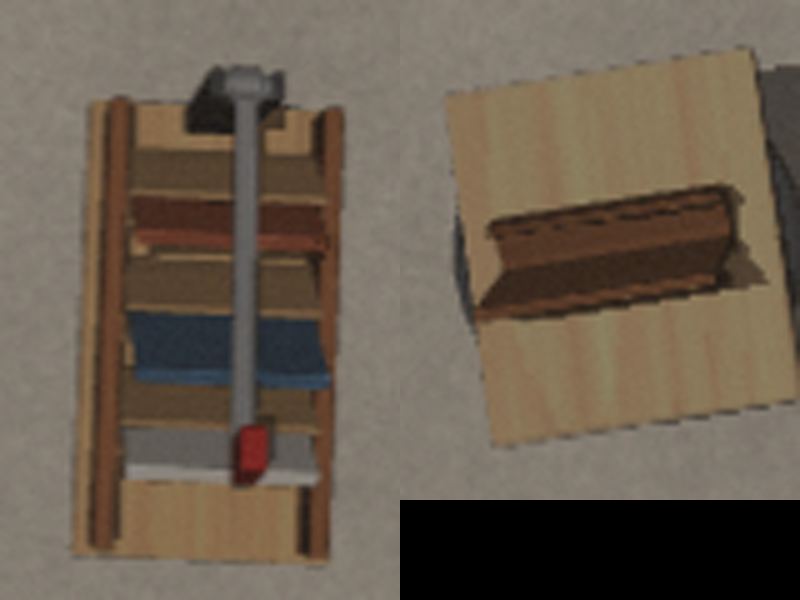

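View pics/cside.png

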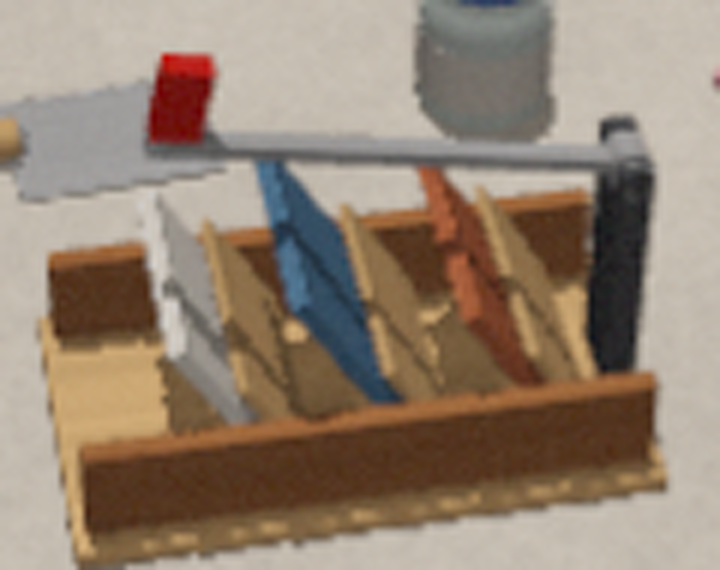

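View pics/cwheel.png

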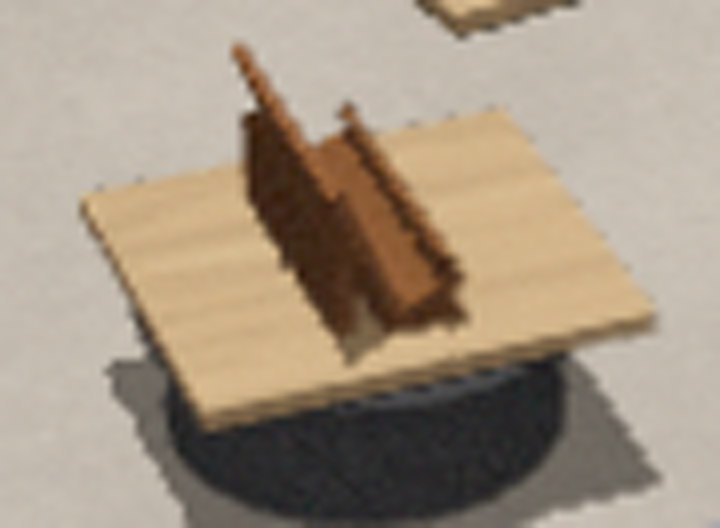

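Side crop: red tab on top of the bar, blue tile in the middle slot, rack -x pointing towards the robot. In the stand crop the backrest leans towards the robot and the lip is on the far side. Now I'll fit both poses from keypoints.

```bash
cat > geo.py <<'E'
import cv2,numpy as np
from scipy.optimize import least_squares
def proj(c,P):
    return cv2.projectPoints(np.array(P,float),cv2.Rodrigues(c["R"])[0],np.array(c["t"],float),c["mtx"],np.array([c["k1"],0,0,0]))[0][:,0]
def place(p,P):
    P=np.array(P,float)/1e3;c,s=np.cos(p[2]),np.sin(p[2])
    return np.c_[p[0]+c*P[:,0]-s*P[:,1],p[1]+s*P[:,0]+c*P[:,1],P[:,2]]
def fit(obs,p0,f=place):
    def r(p): return np.concatenate([(proj(c,f(p,[o[0] for o in L]))-[o[1] for o in L]).ravel() for c,L in obs])
    s=least_squares(r,p0,loss="soft_l1");print(s.x.round(4));print(r(s.x).reshape(-1,2).round(1).tolist());return s.x
E
python3 - <<'E'
from geo import *
import pickle
d=pickle.load(open("c0.pkl","rb"))
T=lambda L,ox,oy,s:[(P,(ox+u/s-.5+.5/s,oy+v/s-.5+.5/s)) for P,(u,v) in L]
rt=T([((-115,65,8),(75,555)),((-115,-65,8),(328,562)),((-69,0,154),(254,447)),((-28.5,45,104.6),(137,381)),((-28.5,-45,104.6),(329,386)),
 ((-73.5,45,87.3),(127,476)),((-73.5,-45,87.3),(318,485))],325,170,5)
rs=T([((-115,-65,0),(85,567)),((115,-65,0),(663,490)),((-69,0,154),(188,63)),((-115,-58,52),(83,452)),((115,-58,52),(655,378)),((-28.5,-45,104.6),(283,238))],270,245,6)
p=fit([(d["top"],rt),(d["side"],rs)],[.55,-.17,0])
print("tab,tiletop,hinge",place(p,[(-69,0,140),(-25,0,106.6),(107,0,116)]).round(4).tolist(),np.degrees(p[2]))
c,s=np.cos(np.radians(22)),np.sin(np.radians(22))
def f(p,P):
    P=np.array(P,float);Q=P[:,:3].copy()
    m=P[:,3]>0;X=Q[m]
    Q[m]=np.c_[p[3]*1e3+c*X[:,0]-s*X[:,2],p[4]*1e3+X[:,1],82+s*X[:,0]+c*X[:,2]]
    return place(p,Q)
wt=T([((85,75,70,0),(45,95)),((85,-75,70,0),(353,47)),((-85,-75,70,0),(400,397)),((-85,75,70,0),(95,445)),
 ((-10,55,57,1),(78,320)),((-10,-55,57,1),(321,287)),((15,55,10,1),(97,237)),((15,-55,10,1),(338,203))],155,180,5)
ws=T([((-85,75,70,0),(82,205)),((85,75,70,0),(500,108)),((85,-75,70,0),(655,318)),((-85,-75,70,0),(207,415)),((-7,55,57,1),(238,43)),((-7,-55,57,1),(335,197))],255,165,8)
w=fit([(d["top"],wt),(d["side"],ws)],[.5,.25,.14,0,0],f)
print("stand O",f(w,[(0,0,0,1)]),np.degrees(w[2]))
E
```

```text
[ 0.545  -0.1851 -0.0359]
[[-0.8, 0.1], [0.2, -0.2], [-2.7, 4.7], [-1.3, -0.5], [-0.7, -0.6], [-0.4, 0.0], [-0.1, -0.9], [-1.0, 1.7], [1.1, -0.2], [-4.5, 12.9], [-2.2, 2.9], [3.4, 0.6], [2.1, 11.9]]
tab,tiletop,hinge [[0.476, -0.1827, 0.14], [0.52, -0.1842, 0.1066], [0.6519, -0.189, 0.116]] -2.05442512427314
[ 5.630e-01  2.175e-01  1.390e-01 -3.000e-04 -2.600e-03]
[[-0.1, -0.5], [0.1, -0.4], [0.6, 0.3], [-0.7, 0.1], [0.6, 0.3], [0.4, -0.5], [-0.8, -0.0], [-2.2, -0.4], [-0.8, -0.8], [0.7, 0.5], [0.4, -0.0], [-1.0, 0.4], [-0.5, 1.2], [-0.0, 1.1]]
stand O [[0.56304023 0.21482832 0.082     ]] 7.9614599092944225
```

```bash
python3 - <<'E'
from geo import *
import pickle
d=pickle.load(open("c0.pkl","rb"))
p=[.545,-.1851,-.0359]
def kp(a,L): # along bar, y, off bar
    return place(p,[(107-l*np.cos(a)+o*np.sin(a),y,116+l*np.sin(a)+o*np.cos(a)) for l,y,o in L])
L=[(176,0,38),(186,0,4),(166,0,4),(0,0,4)]
for a in (0,.05,.1,.15,.2):
    t=(proj(d["top"],kp(a,L))-[325,170])*5; s=(proj(d["side"],kp(a,L))-[270,245])*6
    print(a,t.round().tolist(),s.round().tolist())
P=place(p,[(100,0,124),(107,0,124),(107,17,124),(107,-17,124),(107,-17,10)])
print(((proj(d["top"],P)-[325,170])*5).round().tolist(),((proj(d["side"],P)-[270,245])*6).round().tolist())
E
```

```text
0 [[239.0, 469.0], [228.0, 490.0], [229.0, 445.0], [235.0, 81.0]] [[159.0, 138.0], [134.0, 211.0], [188.0, 204.0], [623.0, 146.0]]
0.05 [[241.0, 464.0], [231.0, 489.0], [231.0, 445.0], [235.0, 80.0]] [[164.0, 119.0], [134.0, 192.0], [188.0, 187.0], [623.0, 146.0]]
0.1 [[244.0, 458.0], [234.0, 488.0], [234.0, 443.0], [235.0, 80.0]] [[170.0, 100.0], [136.0, 173.0], [190.0, 170.0], [624.0, 146.0]]
0.15 [[247.0, 451.0], [236.0, 485.0], [236.0, 440.0], [235.0, 79.0]] [[178.0, 80.0], [139.0, 154.0], [193.0, 153.0], [624.0, 146.0]]
0.2 [[250.0, 444.0], [239.0, 481.0], [239.0, 436.0], [235.0, 79.0]] [[187.0, 61.0], [143.0, 134.0], [197.0, 135.0], [625.0, 146.0]]
[[236.0, 94.0], [236.0, 79.0], [199.0, 78.0], [274.0, 80.0], [240.0, 117.0]] [[606.0, 141.0], [624.0, 138.0], [611.0, 110.0], [636.0, 168.0], [615.0, 383.0]]
```

```bash
cat >> geo.py <<'E'
import pickle
def to(P,yaw=None):
    "shift in tool mm (current axes) from measured TCP to P, and turn deg to bring tool x to yaw (mod 180)"
    from rig import robot
    from scipy.spatial.transform import Rotation as Ro
    o=robot.get_obs();R=Ro.from_quat(o["tool_rot"]).as_matrix()
    cur=np.degrees(np.arctan2(R[1,0],R[0,0]))
    print("t",round(o["time"],2),"pos",np.round(o["position"],4),"yaw",cur.round(2),"F",np.round(o["ft_force"],1),"w",o["grip_width"])
    print("shift",(R.T@(np.array(P)-o["position"])*1e3).round(1),"turn",None if yaw is None else round(-((yaw-cur+90)%180-90),2))
E
python3 - <<'E'
from geo import *
d=pickle.load(open("c0.pkl","rb"))
T=lambda L,ox,oy,s:[(P,(ox+u/s-.5+.5/s,oy+v/s-.5+.5/s)) for P,(u,v) in L]
B=lambda l,y,o:(l,y,o,1)
def f(p,P):
    Q=[]
    for q in P:
        if len(q)==4:
            l,y,o,_=q;a=p[3];q=(107-l*np.cos(a)+o*np.sin(a),y,116+l*np.sin(a)+o*np.cos(a))
        Q.append(q)
    return place(p,Q)
rt=T([((-115,65,8),(75,555)),((-115,-65,8),(328,562)),(B(176,0,38),(254,447)),((-28.5,45,104.6),(137,381)),((-28.5,-45,104.6),(329,386)),
 ((-73.5,45,87.3),(127,476)),((-73.5,-45,87.3),(318,485)),((107,17,124),(212,80)),((107,-17,124),(284,80)),(B(150,0,4),(243,400)),(B(40,0,4),(247,150))],325,170,5)
rs=T([((-115,-65,0),(85,567)),((115,-65,0),(663,490)),(B(176,0,38),(188,63)),((-115,-58,52),(83,452)),((115,-58,52),(655,378)),((-28.5,-45,104.6),(300,310)),((-73.5,-45,87.3),(175,355)),(B(176,-6,4),(178,142)),((107,-17,124),(640,168))],270,245,6)
p=fit([(d["top"],rt),(d["side"],rs)],[.55,-.17,0,.2],f);np.save("rack.npy",p)
print("yaw",np.degrees(p[2]));X=f(p,[B(176,0,24),(-25,0,106.6)]);print(X.round(4))
X=X[0]+[0,0,.12];to(X,90+np.degrees(p[2]))
E
```

```text
[ 0.5452 -0.1862 -0.0449  0.2079]
[[-0.8, -0.3], [0.2, -0.1], [-0.1, -0.7], [-1.0, -0.8], [-0.4, -0.5], [-0.2, -0.3], [0.1, -0.9], [-1.2, -0.1], [-0.7, 0.5], [-0.1, 0.3], [-1.0, 2.7], [-1.1, 1.8], [1.2, 0.5], [0.6, -0.2], [-2.3, 2.9], [3.5, 1.2], [-0.8, 0.2], [-0.3, 1.1], [-0.2, 0.6], [0.1, 1.0]]
yaw -2.5735118644827577
[[ 0.485  -0.1835  0.1758]
 [ 0.5202 -0.1851  0.1066]]
t 0.1 pos [0.192  0.5941 0.2109] yaw 72.08 F [0.5 0.1 0. ] w 0.08695511919683405
shift [-649.9  518.   -83.9] turn -15.34
```

```bash
python3 -m pendant '[[[-30,52,-10],0],[[-30,52,-10],0],[[-30,52,-10],0],[[-30,52,-10],0],[[-50,29,-4],0],[[-50,29,-4],0],[[-50,29,-4],0],[[-50,29,-4],0]]' && python3 -m pendant '[[[-53,31,-5],0],[[-53,31,-5],0],[[-53,31,-5],0],[[-53,31,-5],0],[[-53,31,-5],0],[[-53,31,-5],0],[[0,0,0],-8],[[0,0,0],-7.3]]'
python3 - <<'E'
from geo import *
from rig import camera
p=np.load("rack.npy");to([.485,-.1835,.2958],90+np.degrees(p[2]))
c=camera("wrist");pickle.dump(c,open("w1.pkl","wb"));cv2.imwrite("pics/w1.png",c["pixels"])
a=p[3];X=place(p,[(107-l*np.cos(a)+o*np.sin(a),y,116+l*np.sin(a)+o*np.cos(a)) for l,y,o in [(176,0,38),(186,6,38),(186,-6,38),(166,6,38)]]);print(proj(c,X).round(1).tolist())
print("tile",proj(c,place(p,[(-28.5,45,104.6),(-28.5,-45,104.6)])).round(1).tolist())
E
```

```text
time: 1.1
position: [0.4021, 0.1887, 0.2677]
tool_rot: [0.809, 0.588, -0.0, 0.0]
ft_force: [0.6, -0.4, 0.6]
grip_width: 0.0871
time: 2.1
position: [0.4808, -0.1703, 0.2971]
tool_rot: [0.722, 0.691, -0.0, -0.001]
ft_force: [0.2, 0.2, -0.4]
grip_width: 0.0869
t 2.1 pos [ 0.4808 -0.1703  0.2971] yaw 87.5 F [ 0.2  0.2 -0.4] w 0.0869060105115549
shift [-13.    4.7   1.3] turn 0.07
[[302.7, 246.2], [310.6, 234.1], [294.3, 234.1], [310.9, 257.8]]
tile [[352.7, 251.7], [261.1, 251.6]]
```

View pics/w1.png

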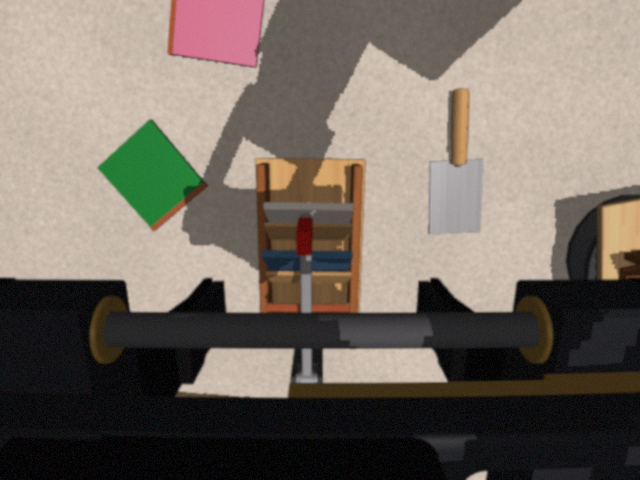

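The tab is at (305,237), within 2 px of the prediction, and the tile edge matches. Descending on the tab.

```bash
python3 -m pendant '[[[-12,4.7,0],0],[[0,0,30],0],[[0,0,30],0],[[0,0,30],0],[[0,0,20],0],[[0,0,8],0],[[0,0,0],0]]' 40 30 && python3 -m pendant '[[[0,0,0],0],[[0,0,0],0],[[0,0,0],0],[[0,0,0],0],[[0,0,0],0]]' 0 30
python3 - <<'E'
from geo import *
p=np.load("rack.npy");a0=p[3]
h=np.array([107,116]);f=lambda a:np.array([-176*np.cos(a)+24*np.sin(a),176*np.sin(a)+24*np.cos(a)])
A=np.linspace(a0,np.pi/2,17);D=np.diff([f(a) for a in A],axis=0);print(D.round(1).tolist())
to([.485,-.1825,.179])
E
```

```text
time: 3.02
position: [0.4855, -0.1818, 0.1796]
tool_rot: [0.723, 0.691, -0.0, -0.0]
ft_force: [-0.2, -0.2, -0.9]
grip_width: 0.0402
time: 3.65
position: [0.4854, -0.1815, 0.1799]
tool_rot: [0.723, 0.691, 0.0, 0.0]
ft_force: [0.6, 0.1, 0.3]
grip_width: 0.0021
[[5.7, 14.0], [6.9, 13.5], [8.0, 12.8], [9.1, 12.1], [10.1, 11.3], [11.0, 10.4], [11.8, 9.4], [12.6, 8.4], [13.3, 7.3], [13.8, 6.1], [14.3, 4.9], [14.7, 3.7], [14.9, 2.4], [15.1, 1.2], [15.1, -0.1], [15.1, -1.4]]
t 3.65 pos [ 0.4854 -0.1815  0.1799] yaw 87.38 F [0.6 0.1 0.3] w 0.0020610021059235943
shift [-1.  -0.3  0.9] turn None
```

```bash
python3 - <<'E'
from rig import camera
import cv2,numpy as np,pickle
c=camera("side");w=camera("wrist");pickle.dump((c,w),open("m.pkl","wb"))
a=cv2.resize(c["pixels"][150:330,260:400],None,fx=3,fy=3,interpolation=2)
b=cv2.resize(w["pixels"][130:430,220:390],None,fx=1.8,fy=1.8)
cv2.imwrite("pics/m.png",np.hstack([a,b]))
print(a.shape,b.shape)
E
```

```text
(540, 420, 3) (540, 306, 3)
```

View pics/m.png

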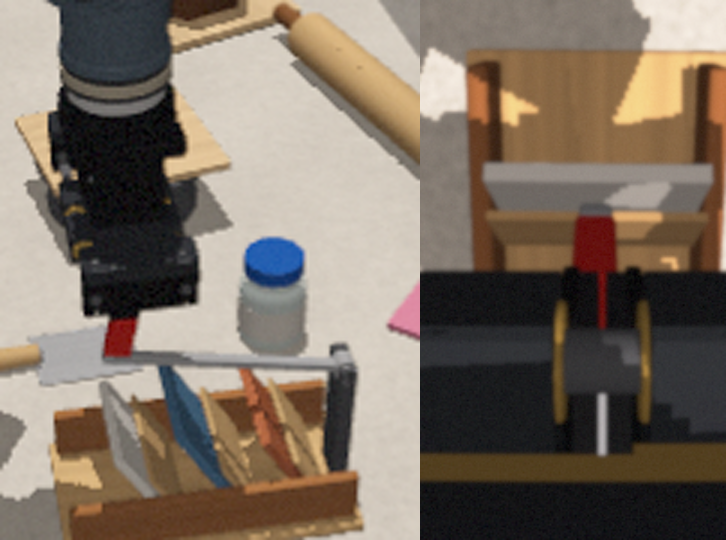

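```bash
python3 - <<'E'
from geo import *
c,w=pickle.load(open("m.pkl","rb"))
p=np.load("rack.npy")
T=np.array([.4854,-.1815,.1799])
Q=np.array([T,T-[0,0,.022],T-[0,0,.022]+[.0095,0,0],T-[0,0,.022]-[.0095,0,0]])
print("tcp,tip,tip+-x side",((proj(c,Q)-[260,150])*3).round().tolist(),"wrist",((proj(w,Q)-[220,130])*1.8).round().tolist())
for a in (0,.1,.208):
    X=place(p,[(107-l*np.cos(a)+o*np.sin(a),0,116+l*np.sin(a)+o*np.cos(a)) for l,o in [(186,4),(166,4),(186,38),(166,38)]])
    print(a,X[:,[0,2]].round(3).tolist(),((proj(c,X)-[260,150])*3).round().tolist(),((proj(w,X)-[220,130])*1.8).round().tolist())
E
```

```text
tcp,tip,tip+-x side [[121.0, 324.0], [122.0, 347.0], [134.0, 345.0], [109.0, 349.0]] wrist [[180.0, 289.0], [180.0, 261.0], [182.0, 291.0], [179.0, 230.0]]
0 [[0.466, 0.12], [0.486, 0.12], [0.466, 0.154], [0.486, 0.154]] [[97.0, 391.0], [124.0, 388.0], [96.0, 356.0], [123.0, 353.0]] [[174.0, 170.0], [174.0, 227.0], [173.0, 195.0], [173.0, 260.0]]
0.1 [[0.468, 0.139], [0.487, 0.137], [0.471, 0.172], [0.491, 0.17]] [[98.0, 372.0], [126.0, 371.0], [102.0, 336.0], [129.0, 335.0]] [[174.0, 187.0], [174.0, 245.0], [172.0, 229.0], [173.0, 295.0]]
0.208 [[0.471, 0.158], [0.491, 0.154], [0.478, 0.192], [0.498, 0.187]] [[102.0, 351.0], [129.0, 352.0], [111.0, 314.0], [138.0, 315.0]] [[173.0, 215.0], [173.0, 274.0], [171.0, 280.0], [172.0, 345.0]]
```

```bash
python3 - <<'E'
from geo import *
c,w=pickle.load(open("m.pkl","rb"))
a=cv2.resize(w["pixels"][225:385,265:375],None,fx=3.7,fy=3.7,interpolation=2)
b=cv2.resize(c["pixels"][220:275,280:335],None,fx=7,fy=7,interpolation=2)
b=cv2.copyMakeBorder(b,0,a.shape[0]-b.shape[0],0,0,0)
cv2.imwrite("pics/m2.png",cv2.convertScaleAbs(np.hstack([a,b]),alpha=1.8,beta=15))
T=np.array([.4854,-.1815,.1799])
print("body near corners side px",((proj(c,np.array([T+[.0375,-.095,.048],T+[-.0375,-.095,.048]]))-[260,150])*3).round())
for dz in(-.022,-.01,0,.01,.02):print(dz,((proj(w,np.array([T+[-.0095,0,dz],T+[.0095,0,dz]]))-[265,225])*3.7).round().tolist())
E
```

```text
body near corners side px [[205. 350.]
 [ 92. 367.]]
-0.022 [[200.0, 122.0], [207.0, 247.0]]
-0.01 [[200.0, 149.0], [207.0, 280.0]]
0 [[200.0, 173.0], [207.0, 311.0]]
0.01 [[199.0, 201.0], [207.0, 345.0]]
0.02 [[199.0, 232.0], [207.0, 383.0]]
```

View pics/m2.png

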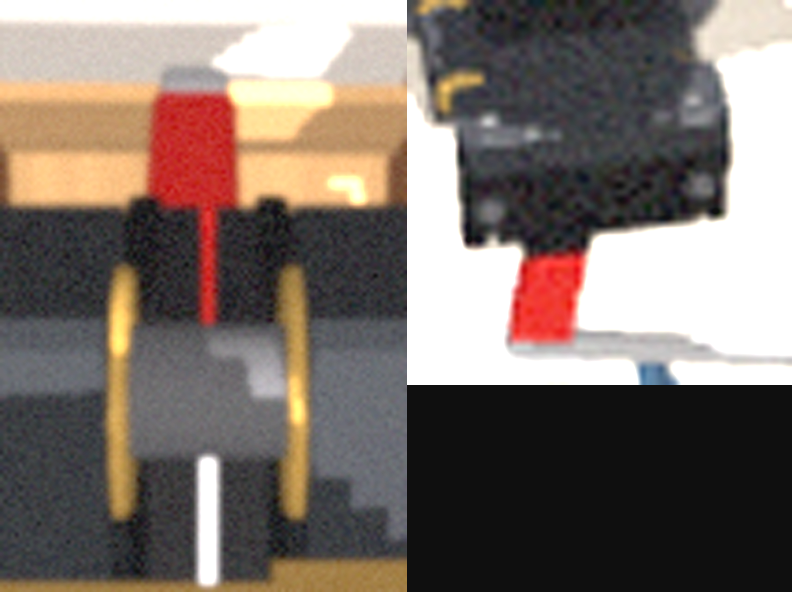

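Both views show the closed fingertips just above the tab's top. That puts the real tips about 35 mm higher than the reported pose implies. I'll open, go 32 mm lower (clear of the tiles) and close again.

```bash
python3 -m pendant '[[[0,0,0],0],[[0,0,0],0],[[0,0,0],0],[[0,0,12],0],[[0,0,12],0],[[0,0,8],0],[[0,0,0],0]]' 40 30 && python3 -m pendant '[[[0,0,0],0],[[0,0,0],0],[[0,0,0],0],[[0,0,0],0],[[0,0,0],0]]' 0 30; python3 - <<'E'
from rig import camera
import cv2,pickle
c,w=camera("side"),camera("wrist");pickle.dump((c,w),open("m3.pkl","wb"))
E
```

```text
time: 4.62
position: [0.4847, -0.1811, 0.1466]
tool_rot: [0.723, 0.691, -0.0, -0.001]
ft_force: [0.3, 0.1, 0.1]
grip_width: 0.0398
time: 5.25
position: [0.4856, -0.1835, 0.1482]
tool_rot: [0.723, 0.691, -0.001, 0.002]
ft_force: [-1.3, -5.2, -0.5]
grip_width: 0.0116
```

```bash
python3 -m pendant '[[[0,5.7,-14],0],[[0,6.9,-13.5],0],[[0,8,-12.8],0],[[0,9.1,-12.1],0],[[0,10.1,-11.3],0],[[0,11,-10.4],0],[[0,11.8,-9.4],0],[[0,12.6,-8.4],0]]' && python3 -m pendant '[[[0,13.3,-7.3],0],[[0,13.8,-6.1],0],[[0,14.3,-4.9],0],[[0,14.7,-3.7],0],[[0,14.9,-2.4],0],[[0,15.1,-1.2],0],[[0,15.1,0.1],0],[[0,15.1,1.4],0]]' && python3 -m pendant '[[[0,0,0],0],[[0,0,0],0]]'; python3 - <<'E'
from geo import *
from rig import camera
c,w=camera("side"),camera("wrist");pickle.dump((c,w),open("m4.pkl","wb"))
a=cv2.resize(c["pixels"][140:340,260:430],None,fx=3,fy=3,interpolation=2)
cv2.imwrite("pics/m4.png",a)
p=np.load("rack.npy")
for a in(1.3,1.45,1.571,1.7):
    X=place(p,[(107-l*np.cos(a)+o*np.sin(a),0,116+l*np.sin(a)+o*np.cos(a)) for l,o in [(0,0),(100,-4),(186,-4),(166,38)]])
    print(a,((proj(c,X)-[260,140])*3).round().tolist())
E
```

```text
time: 6.35
position: [0.5586, -0.1875, 0.2398]
tool_rot: [0.723, 0.691, -0.003, -0.0]
ft_force: [-3.4, -6.2, -1.6]
grip_width: 0.0117
time: 7.35
position: [0.6756, -0.194, 0.2642]
tool_rot: [0.724, 0.69, -0.003, 0.001]
ft_force: [-2.9, -6.9, -0.3]
grip_width: 0.0118
time: 7.6
position: [0.6767, -0.1941, 0.264]
tool_rot: [0.724, 0.69, -0.002, 0.002]
ft_force: [-0.8, -7.1, -0.1]
grip_width: 0.0114
1.3 [[342.0, 394.0], [310.0, 299.0], [283.0, 206.0], [348.0, 209.0]]
1.45 [[342.0, 394.0], [330.0, 293.0], [323.0, 194.0], [384.0, 206.0]]
1.571 [[342.0, 394.0], [346.0, 289.0], [355.0, 189.0], [411.0, 207.0]]
1.7 [[342.0, 394.0], [364.0, 288.0], [389.0, 187.0], [439.0, 211.0]]
```

View pics/m4.png

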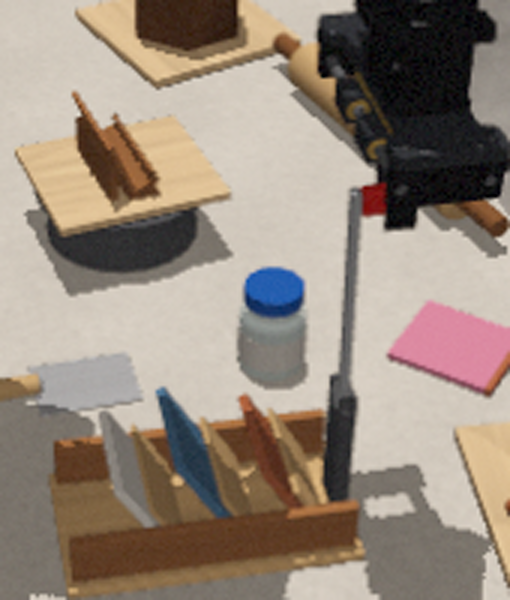

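The bar stands upright (about 1.55 rad by the predictions) and the tiles haven't moved. Before the tile grasp I'll measure the tip offset from the pictures and work out the tile moves.

```bash
python3 -m pendant '[[[0,0,0],0],[[0,0,0],0],[[0,0,-15],0],[[0,0,-30],0],[[0,0,-40],0],[[0,0,-20],0],[[0,0,0],0]]' 40; python3 - <<'E'
from geo import *
c=pickle.load(open("m.pkl","rb"))[0]
for (x,y,v,tz) in [(.4854,-.1815-.0135,255.7,.1799),(.6767,-.1941-.0195,216,.264)]:
    for z in np.arange(-.03,.04,.01):print(round(z,3),(proj(c,np.array([[x,y,tz+z]]))-[0,v]).round(1).tolist())
p=np.load("rack.npy")
to(place(p,[(-17,0,200)])[0],np.degrees(p[2]))
E
```

```text
time: 8.57
position: [0.6777, -0.1901, 0.3723]
tool_rot: [0.723, 0.691, 0.001, 0.003]
ft_force: [0.5, 0.2, 0.2]
grip_width: 0.0397
-0.03 [[301.9, 16.8]]
-0.02 [[301.8, 13.3]]
-0.01 [[301.7, 9.7]]
0.0 [[301.6, 6.1]]
0.01 [[301.5, 2.5]]
0.02 [[301.4, -1.1]]
0.03 [[301.3, -4.9]]
0.04 [[301.2, -8.6]]
-0.03 [[392.4, 18.2]]
-0.02 [[392.8, 14.4]]
-0.01 [[393.3, 10.5]]
0.0 [[393.7, 6.6]]
0.01 [[394.2, 2.7]]
0.02 [[394.6, -1.3]]
0.03 [[395.1, -5.4]]
0.04 [[395.5, -9.5]]
t 8.57 pos [ 0.6777 -0.1901  0.3723] yaw 87.42 F [0.5 0.2 0.2] w 0.039717459641484425
shift [  -1.7 -150.6  171.4] turn 89.99
```

```bash
python3 -m pendant '[[[-1.7,-52,0],0],[[0,-50,0],0],[[0,-50,0],0],[[0,0,20],10],[[0,0,20],10],[[0,0,20],10],[[0,0,20],10],[[0,0,20],10]]' 40 && python3 -m pendant '[[[0,0,25],10],[[0,0,25],10],[[0,0,25],10],[[0,0,25],10],[[0,0,0],0],[[0,0,0],0]]'; python3 - <<'E'
from geo import *
p=np.load("rack.npy");to(place(p,[(-19,0,73)])[0],np.degrees(p[2]))
from rig import camera,robot
print(np.round(robot.get_obs()["q"],2));c,w=camera("side"),camera("wrist");pickle.dump((c,w),open("m5.pkl","wb"))
E
```

```text
time: 9.57
position: [0.5239, -0.1842, 0.2671]
tool_rot: [0.948, 0.318, -0.001, -0.001]
ft_force: [-0.3, -0.8, -1.1]
grip_width: 0.0397
time: 10.32
position: [0.5249, -0.185, 0.1691]
tool_rot: [1.0, -0.022, 0.0, 0.0]
ft_force: [0.8, 0.1, -0.2]
grip_width: 0.0402
t 10.32 pos [ 0.5249 -0.185   0.1691] yaw -2.47 F [ 0.8  0.1 -0.2] w 0.0402088470418939
shift [ 1.2  0.3 96.1] turn 0.1
[-0.54  0.49  1.65  0.    1.   -0.5 ]
```

```bash
python3 -m pendant '[[[1.2,0,25],0],[[0,0,25],0],[[0,0,15],0],[[0,0,0],0]]' ; python3 - <<'E'
from geo import *
from rig import camera
c,w=camera("side"),camera("wrist");pickle.dump((c,w),open("m6.pkl","wb"))
a=cv2.resize(c["pixels"][180:340,260:400],None,fx=3,fy=3,interpolation=2)
b=cv2.resize(w["pixels"][130:450,130:510],None,fx=1,fy=1)
b=cv2.resize(b,(380,320));b=cv2.copyMakeBorder(b,0,a.shape[0]-b.shape[0],0,0,0)
cv2.imwrite("pics/m6.png",cv2.convertScaleAbs(np.hstack([a,b]),alpha=1.6,beta=10))
E
```

```text
time: 10.92
position: [0.5256, -0.1849, 0.1034]
tool_rot: [1.0, -0.023, -0.001, -0.0]
ft_force: [0.5, -0.6, -0.3]
grip_width: 0.0398
```

View pics/m6.png

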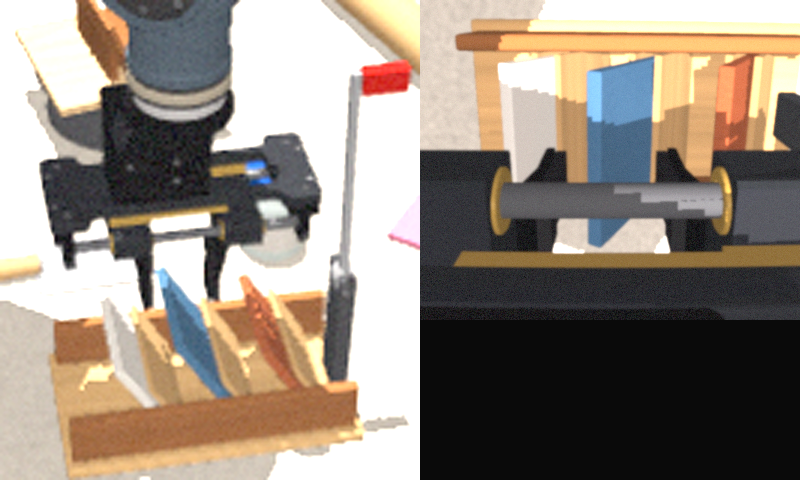

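```bash
python3 - <<'E'
from geo import *
c,w=pickle.load(open("m6.pkl","rb"))
for z in(0,.005,.01,.015,.02):
    print(z,((proj(c,np.array([[.5256-.0275,-.1945,.1034+z],[.5256+.0275,-.1945,.1034+z]]))-[260,180])*3).round().tolist())
p=np.load("rack.npy");print(((proj(c,place(p,[(-25,0,106.6),(-25,-45,106.6),(-25,45,106.6)]))-[260,180])*3).round().tolist())
E
```

```text
0 [[144.0, 321.0], [216.0, 310.0]]
0.005 [[144.0, 316.0], [216.0, 305.0]]
0.01 [[143.0, 312.0], [216.0, 300.0]]
0.015 [[143.0, 306.0], [216.0, 295.0]]
0.02 [[143.0, 301.0], [216.0, 290.0]]
[[170.0, 305.0], [181.0, 347.0], [159.0, 266.0]]
```

```bash
python3 -m pendant '[[[0,0,15],0],[[0,0,15],0],[[0,0,0],0]]' && python3 -m pendant '[[[0,0,0],0],[[0,0,0],0],[[0,0,0],0],[[0,0,0],0],[[0,0,0],0]]' 5 15
```

```text
time: 11.4
position: [0.5247, -0.1844, 0.0721]
tool_rot: [1.0, -0.023, -0.002, -0.001]
ft_force: [0.1, 0.1, -0.2]
grip_width: 0.0396
time: 12.02
position: [0.5265, -0.1853, 0.0745]
tool_rot: [1.0, -0.023, 0.001, 0.0]
ft_force: [-0.5, -0.4, 4.5]
grip_width: 0.0183
```

```bash
python3 -m pendant '[[[-1,0,-7],0],[[-0.5,0,-7],0],[[0,0,-7],0],[[0.5,0,-6],0],[[0,0,0],0]]' && python3 -m pendant '[[[2,0,-6],0],[[2,0,-6],0],[[4,0,-4],0],[[4,0,-4],0],[[4,0,-5],0],[[2,0,-5],0],[[0,0,-5],0],[[0,0,0],0]]'
```

```text
time: 12.65
position: [0.5246, -0.1849, 0.1008]
tool_rot: [1.0, -0.023, -0.0, -0.0]
ft_force: [2.2, 0.4, -3.2]
grip_width: 0.0144
time: 13.65
position: [0.5451, -0.1868, 0.1382]
tool_rot: [1.0, -0.023, 0.003, 0.001]
ft_force: [-0.2, 0.8, 0.3]
grip_width: 0.005
```

```bash
python3 - <<'E'
from geo import *
from rig import camera
c,w=camera("side"),camera("wrist");pickle.dump((c,w),open("m7.pkl","wb"))
a=cv2.resize(c["pixels"][200:340,260:390],None,fx=3.3,fy=3.3,interpolation=2)
b=w["pixels"][100:480,150:490]
b=cv2.copyMakeBorder(b,0,a.shape[0]-b.shape[0],0,0,0)
cv2.imwrite("pics/m7.png",cv2.convertScaleAbs(np.hstack([a,b]),alpha=1.5,beta=10));print(a.shape)
E
```

```text
(462, 429, 3)
```

View pics/m7.png

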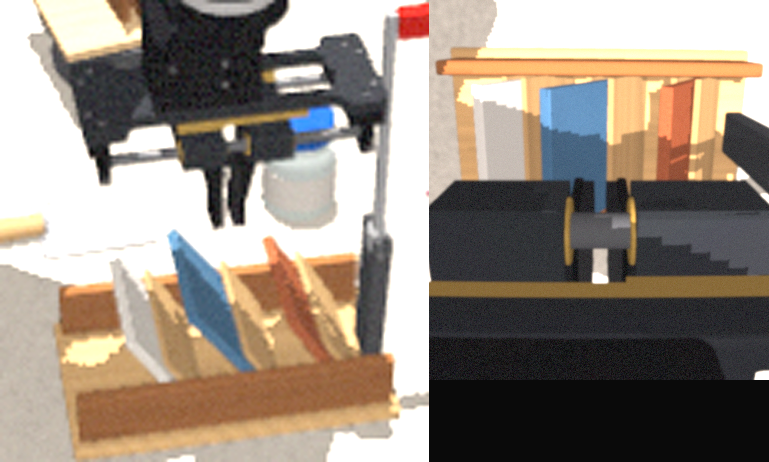

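The tile slipped in the second half of the lift, where I rose too fast without moving towards +x, and dropped back fully into its slot. I'll regrip shallower, which lowers the prying moment on the ribs, and harder. Then I'll follow the computed unjamming path.

```bash
python3 -m pendant '[[[0,0,0],0],[[0,0,0],0],[[-10,0,0],0],[[-10,0,0],0],[[0,0,0],0]]' 40; python3 - <<'E'
from geo import *
p=np.load("rack.npy");to(place(p,[(-21,0,80)])[0],np.degrees(p[2]))
E
```

```text
time: 14.38
position: [0.5215, -0.1846, 0.1356]
tool_rot: [1.0, -0.023, -0.001, -0.0]
ft_force: [-0.3, 0.4, -0.5]
grip_width: 0.0386
t 14.38 pos [ 0.5215 -0.1846  0.1356] yaw -2.66 F [-0.3  0.4 -0.5] w 0.03864425029328886
shift [ 2.7  0.7 55.6] turn -0.08
```

```bash
python3 -m pendant '[[[2,0.5,28],0],[[0,0,28],0],[[0,0,0],0],[[0,0,0],0]]' && python3 -m pendant '[[[0,0,0],0],[[0,0,0],0],[[0,0,0],0],[[0,0,0],0],[[0,0,0],0]]' 3 35 && python3 -m pendant '[[[-2,0,-5],0],[[-2,0,-5],0],[[-0.5,0,-5],0],[[-0.3,0,-5],0],[[-0.1,0,-5],0],[[0.5,0,-2],0],[[0,0,0],0]]'
```

```text
time: 14.88
position: [0.5255, -0.1859, 0.0804]
tool_rot: [1.0, -0.023, 0.001, 0.0]
ft_force: [0.4, 0.5, -0.2]
grip_width: 0.0398
time: 15.5
position: [0.5261, -0.1859, 0.0812]
tool_rot: [1.0, -0.023, 0.002, 0.001]
ft_force: [-1.4, 0.4, 7.6]
grip_width: 0.014
time: 16.38
position: [0.5205, -0.1854, 0.1071]
tool_rot: [1.0, -0.023, 0.0, 0.0]
ft_force: [2.7, -1.3, 2.1]
grip_width: 0.0121
```

```bash
python3 -m pendant '[[[1,0,-3],0],[[2,0,-3],0],[[2,0,-2],0],[[0,0,0],0]]' && python3 -m pendant '[[[2.5,0,-2],0],[[2.5,0,-1.5],0],[[0,0,0],0]]' 
```

```text
time: 16.88
position: [0.5245, -0.1853, 0.1138]
tool_rot: [1.0, -0.023, -0.001, -0.0]
ft_force: [2.4, -2.4, -9.0]
grip_width: 0.0107
time: 17.25
position: [0.5259, -0.1851, 0.1148]
tool_rot: [1.0, -0.022, -0.006, -0.001]
ft_force: [-1.2, -5.7, -23.1]
grip_width: 0.0108
```

```bash
python3 -m pendant '[[[-2,0,0],0],[[-1.5,0,0],0],[[0,0,0],0]]' - 25 
```

```text
time: 17.62
position: [0.5252, -0.1849, 0.1152]
tool_rot: [1.0, -0.023, -0.002, -0.001]
ft_force: [4.1, -4.8, -25.4]
grip_width: 0.0107
```

```bash
python3 -m pendant '[[[0,1.5,2],0],[[-2,0,0],0],[[0,0,0],0]]' && python3 -m pendant '[[[0,0,-1.5],0],[[0,0,0],0]]'
```

```text
time: 18.0
position: [0.5253, -0.1867, 0.1169]
tool_rot: [1.0, -0.023, 0.001, -0.0]
ft_force: [3.2, 2.0, -10.3]
grip_width: 0.011
time: 18.25
position: [0.5259, -0.1876, 0.1192]
tool_rot: [1.0, -0.023, 0.001, 0.001]
ft_force: [2.4, 0.9, -2.1]
grip_width: 0.0098
```

```bash
python3 -m pendant '[[[1,0,-1.5],0],[[1,0,-1.5],0],[[0,0,0],0]]' && python3 -m pendant '[[[2,0,-1.5],0],[[2,0,-1.5],0],[[0,0,0],0]]'
```

```text
time: 18.62
position: [0.5273, -0.1875, 0.1213]
tool_rot: [1.0, -0.023, 0.0, 0.0]
ft_force: [0.6, 0.0, -1.6]
grip_width: 0.01
time: 19.0
position: [0.5299, -0.1873, 0.1226]
tool_rot: [1.0, -0.023, -0.001, -0.0]
ft_force: [1.2, -3.4, -12.9]
grip_width: 0.0099
```

```bash
python3 -m pendant '[[[3,0.5,0],0],[[3,0,0],0],[[0,0,0],0]]'; python3 - <<'E'
from geo import *
from rig import camera
c,w=camera("side"),camera("wrist");pickle.dump((c,w),open("m8.pkl","wb"))
a=c["pixels"][200:340,260:390].astype(int)
m=((a[...,0]>a[...,2]*1.5)&(a[...,0]>60)).astype(np.uint8)
n,l,s,ce=cv2.connectedComponentsWithStats(m);
k=[i for i in range(1,n) if s[i,4]>40]
for i in k:
    ys,xs=np.where(l==i);print(s[i],[(int(xs[ys==y].min())+260,int(xs[ys==y].max())+260,int(y)+200) for y in range(ys.min(),ys.max()+1,4)])
E
```

```text
time: 19.38
position: [0.5321, -0.1874, 0.123]
tool_rot: [1.0, -0.022, -0.006, -0.001]
ft_force: [-8.7, -2.6, -5.3]
grip_width: 0.0091
[84 39 15  7 80] [(348, 356, 239), (344, 358, 243)]
[ 61  65  13  45 113] [(321, 321, 265), (322, 324, 269), (322, 325, 273), (323, 325, 277), (324, 326, 281), (325, 327, 285), (326, 328, 289), (327, 329, 293), (329, 330, 297), (329, 331, 301), (331, 332, 305), (332, 333, 309)]
```

```bash
python3 -m pendant '[[[-2,0.5,0],0],[[-1,0,-1.5],0],[[0,0,0],0]]'; python3 -m pendant '[[[0,0,-1.5],0],[[0,0,-1],0],[[0,0,0],0]]'
```

```text
time: 19.85
position: [0.5318, -0.1874, 0.1234]
tool_rot: [1.0, -0.023, -0.003, -0.001]
ft_force: [-2.7, -2.1, -22.6]
grip_width: 0.0096
time: 20.23
position: [0.5319, -0.1872, 0.125]
tool_rot: [1.0, -0.023, -0.003, -0.002]
ft_force: [-1.7, -2.6, -28.5]
grip_width: 0.0093
```

```bash
python3 -m pendant '[[[-2,1,1],0],[[-1.5,0.5,0],0],[[0,0,0],0]]'; python3 -m pendant '[[[0,0,-1.5],0],[[0,0,0],0]]'
```

```text
time: 20.6
position: [0.5337, -0.1911, 0.1299]
tool_rot: [1.0, -0.023, 0.004, 0.002]
ft_force: [0.8, 1.1, -1.1]
grip_width: 0.0084
time: 20.85
position: [0.5324, -0.1913, 0.1307]
tool_rot: [1.0, -0.023, 0.003, 0.002]
ft_force: [1.9, 0.1, 0.2]
grip_width: 0.0087
```

```bash
python3 -m pendant '[[[1,0,-2],0],[[1,0,-3],0],[[0,0,0],0]]' - 30; python3 -m pendant '[[[1,0,-3],0],[[1,0,-3],0],[[0,0,-2],0],[[0,0,0],0]]'
```

```text
time: 21.22
position: [0.5326, -0.1901, 0.1336]
tool_rot: [1.0, -0.023, 0.0, 0.0]
ft_force: [1.5, -0.8, 0.9]
grip_width: 0.0088
time: 21.72
position: [0.5338, -0.1897, 0.1411]
tool_rot: [1.0, -0.023, -0.001, -0.0]
ft_force: [-0.1, -0.5, -2.3]
grip_width: 0.0075
```

```bash
python3 -m pendant '[[[0,0,-5],0],[[0,0,-10],0],[[0,0,-20],0],[[0,0,-30],0],[[0,0,-35],0],[[0,0,0],0]]' - 35; python3 - <<'E'
from geo import *
from rig import camera
c,w,t=camera("side"),camera("wrist"),camera("top");pickle.dump((c,w,t),open("m9.pkl","wb"))
a=cv2.resize(c["pixels"][160:340,260:400],None,fx=3.2,fy=3.2,interpolation=2)
b=w["pixels"][140:480,150:490]
b=cv2.copyMakeBorder(b,0,a.shape[0]-b.shape[0],0,0,0)
cv2.imwrite("pics/m9.png",cv2.convertScaleAbs(np.hstack([a,b]),alpha=1.5,beta=10));print(a.shape)
E
```

```text
time: 22.48
position: [0.5364, -0.1911, 0.2448]
tool_rot: [1.0, -0.023, 0.004, 0.002]
ft_force: [0.0, -1.2, -2.3]
grip_width: 0.0073
(576, 448, 3)
```

View pics/m9.png

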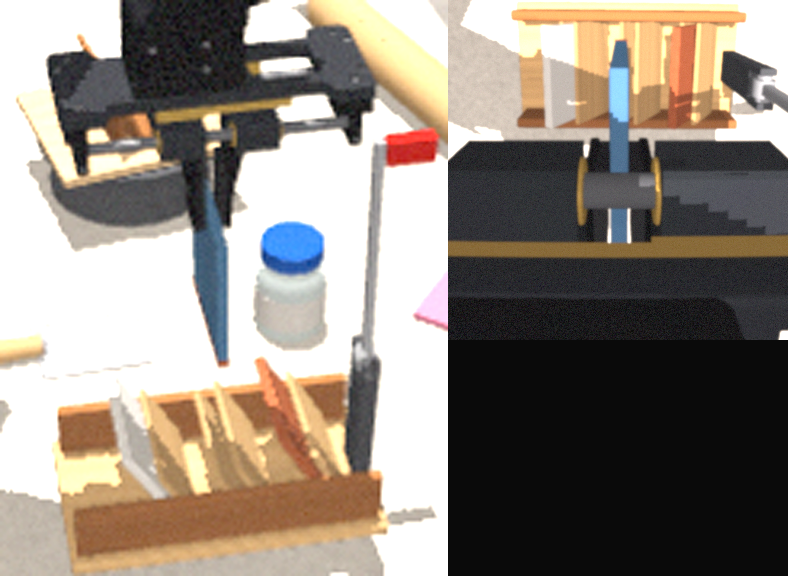

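The tile hangs vertical and flush in the fingers, clear of the rack, with its foot down. White and clay are in place and the keeper is upright. Next I'll measure the tile in the hand and the goal.

```bash
python3 - <<'E'
from geo import *
c,w,t=pickle.load(open("m9.pkl","rb"))
R=np.radians(-2.6)
def f(p,P):
    P=np.array(P)/1e3;cc,s=np.cos(R+p[3]),np.sin(R+p[3])
    return np.c_[p[0]+cc*P[:,0]-s*P[:,1],p[1]+s*P[:,0]+cc*P[:,1],p[2]+P[:,2]]
g=lambda u,v:(260+u/3.2-.34,160+v/3.2-.34)
obs=[((-4,-45,0),g(217,363)),((4,-45,0),g(228,362)),((-4,45,0),g(195,291)),((4,-45,100),g(226,237))]
def r(p): return np.r_[(proj(c,f(p,[o[0] for o in obs]))-[o[1] for o in obs]).ravel(),(p[0]-.5364)/.001,p[3]/.02]
s=least_squares(r,[.536,-.19,.155,0]);print(s.x.round(4),s.fun.round(1))
# blue extent in wrist image rows near bottom
O=np.array([.5630,.2148,.082]);yw=np.radians(7.96);ex=np.array([np.cos(yw),np.sin(yw),0])
sx=np.cos(np.radians(22))*ex+[0,0,np.sin(np.radians(22))]
for k in(0,4,8):print(k,(O+sx*k/1e3).round(4))
E
```

```text
[ 0.5366 -0.1934  0.1739 -0.0084] [-0.5  0.9 -0.1  0.7 -1.3 -3.4  1.3  1.5  0.2 -0.4]
0 [0.563  0.2148 0.082 ]
4 [0.5667 0.2153 0.0835]
8 [0.5703 0.2158 0.085 ]
```

```bash
python3 -c "
from geo import *
to([.5653,.2166,.245],7.96)"
```

```text
t 22.62 pos [ 0.5334 -0.1895  0.2404] yaw -2.62 F [ 0.2  1.3 -2.2] w 0.007485123879825503
shift [  13.3 -407.1   -4.3] turn -10.58
```

```bash
python3 -m pendant '[[[0,-20,-2],0],[[2,-40,-2],0],[[2,-50,0],0],[[2,-55,0],0],[[2,-55,0],0],[[2,-55,0],0],[[2,-50,0],0],[[1,-40,0],0]]' && python3 -m pendant '[[[0,-27,0],0],[[0,-15,0],0],[[0,0,0],-5.3],[[0,0,0],-5.3],[[0,0,0],0],[[0,0,0],0]]' && python3 -c "
from geo import *
to([.5653,.2166,.170],7.96)"
```

```text
time: 23.62
position: [0.5623, 0.1774, 0.244]
tool_rot: [1.0, -0.022, -0.001, -0.0]
ft_force: [0.6, -0.5, -1.3]
grip_width: 0.0076
time: 24.38
position: [0.5656, 0.2158, 0.2449]
tool_rot: [0.998, 0.069, -0.0, 0.0]
ft_force: [0.2, 0.4, -2.2]
grip_width: 0.0073
t 24.38 pos [0.5656 0.2158 0.2449] yaw 7.88 F [ 0.2  0.4 -2.2] w 0.007347483726862643
shift [-0.1 -0.8 74.9] turn -0.08
```

```bash
cat > chk.py <<'E'
from geo import *
from rig import camera,robot
import sys
o=robot.get_obs();T=o["position"];yw=np.radians(7.9)
def tile(P,off=0,lean=0):
    P=np.array(P)/1e3;c,s=np.cos(yw),np.sin(yw)
    return np.c_[T[0]+c*P[:,0]-s*P[:,1],T[1]+s*P[:,0]+c*P[:,1],T[2]-.072+P[:,2]]
for n in("side","top"):
    c=camera(n);pickle.dump(c,open(f"k_{n}.pkl","wb"));a=c["pixels"].astype(int)
    V=[(x,y,z) for z in(0,100) for y in(-45,45) for x in(-4,4)]
    q=proj(c,tile(V));print(n,"pred",[(v,tuple(x)) for v,x in zip(V,q.round(1).tolist())])
    b=q.mean(0).astype(int);y0,x0=b[1]-45,b[0]-45;a=a[y0:y0+90,x0:x0+90]
    m=((a[...,0]>a[...,2]*1.4)&(a[...,0]>45)).astype(np.uint8)
    k,l,s,_=cv2.connectedComponentsWithStats(m);i=1+np.argmax(s[1:,4]);ys,xs=np.where(l==i)
    print(s[i,4],[(int(xs[ys==y].min())+x0,int(xs[ys==y].max())+x0,int(y)+y0) for y in range(ys.min(),ys.max()+1,3) if (ys==y).any()])
E
python3 chk.py
```

```text
side pred [((-4, -45, 0), (304.0, 173.7)), ((4, -45, 0), (306.8, 173.1)), ((-4, 45, 0), (293.2, 158.5)), ((4, 45, 0), (295.9, 158.0)), ((-4, -45, 100), (303.4, 140.2)), ((4, -45, 100), (306.3, 139.7)), ((-4, 45, 100), (292.2, 126.1)), ((4, 45, 100), (295.0, 125.7))]
342 [(np.int64(300), np.int64(300), np.int64(133)), (np.int64(300), np.int64(302), np.int64(136)), (np.int64(294), np.int64(304), np.int64(139)), (np.int64(294), np.int64(306), np.int64(142)), (np.int64(294), np.int64(306), np.int64(145)), (np.int64(294), np.int64(306), np.int64(148)), (np.int64(295), np.int64(306), np.int64(151)), (np.int64(295), np.int64(306), np.int64(154)), (np.int64(295), np.int64(305), np.int64(157)), (np.int64(297), np.int64(305), np.int64(160)), (np.int64(299), np.int64(306), np.int64(163)), (np.int64(301), np.int64(306), np.int64(166)), (np.int64(303), np.int64(306), np.int64(169)), (np.int64(305), np.int64(306), np.int64(172))]
top pred [((-4, -45, 0), (208.2, 222.9)), ((4, -45, 0), (207.7, 219.2)), ((-4, 45, 0), (167.0, 229.2)), ((4, 45, 0), (166.5, 225.5)), ((-4, -45, 100), (195.7, 218.8)), ((4, -45, 100), (195.1, 214.7)), ((-4, 45, 100), (149.7, 225.8)), ((4, 45, 100), (149.2, 221.7))]
10 [(np.int64(193), np.int64(196), np.int64(217))]
```

```bash
python3 -m pendant '[[[-0.5,-0.8,20],0],[[0,0,25],0],[[0,0,17],0],[[0,0,8],0],[[0,0,0],0]]' && python3 -m pendant '[[[0,0,1.5],0],[[0,0,1.5],0],[[0,0,1.5],0],[[0,0,0],0]]' && python3 -m pendant '[[[0,0,1],0],[[0,0,1],0],[[0,0,1],0],[[0,0,0],0]]'
```

```text
time: 25.1
position: [0.5653, 0.2167, 0.1749]
tool_rot: [0.998, 0.069, -0.0, 0.0]
ft_force: [0.5, 0.1, -2.0]
grip_width: 0.0074
time: 25.6
position: [0.5653, 0.2167, 0.1708]
tool_rot: [0.998, 0.07, 0.0, -0.0]
ft_force: [-0.4, 0.4, -2.6]
grip_width: 0.0077
time: 26.1
position: [0.5652, 0.2167, 0.1676]
tool_rot: [0.998, 0.07, -0.0, 0.0]
ft_force: [-0.2, -0.7, -1.8]
grip_width: 0.0077
```

```bash
python3 -m pendant '[[[0,0,1],0],[[0,0,1],0],[[0,0,0.5],0],[[0,0,0],0]]' && python3 -m pendant '[[[0,0,0.8],0],[[0,0,0.8],0],[[0,0,0],0]]' && python3 -m pendant '[[[0,0,0.8],0],[[0,0,0.8],0],[[0,0,0],0]]'
```

```text
time: 26.6
position: [0.5653, 0.2167, 0.1652]
tool_rot: [0.998, 0.07, -0.0, 0.0]
ft_force: [-0.3, -0.1, -2.1]
grip_width: 0.0078
time: 26.98
position: [0.5653, 0.2167, 0.1636]
tool_rot: [0.998, 0.07, -0.0, 0.0]
ft_force: [-0.1, -0.5, -1.5]
grip_width: 0.0078
time: 27.35
position: [0.5655, 0.2169, 0.1624]
tool_rot: [0.998, 0.07, 0.0, -0.0]
ft_force: [-0.2, 0.8, -0.3]
grip_width: 0.0078
```

```bash
python3 -m pendant '[[[0,0,0.7],0],[[0,0,0],0]]' && python3 -m pendant '[[[0,0,0.7],0],[[0,0,0],0]]'; python3 chk.py
```

```text
time: 27.6
position: [0.5657, 0.2171, 0.1622]
tool_rot: [0.998, 0.07, 0.001, -0.0]
ft_force: [-0.2, 1.5, 5.7]
grip_width: 0.0077
time: 27.85
position: [0.566, 0.2172, 0.1621]
tool_rot: [0.998, 0.07, 0.001, -0.0]
ft_force: [-1.0, 0.5, 6.9]
grip_width: 0.0077
side pred [((-4, -45, 0), (304.5, 199.1)), ((4, -45, 0), (307.2, 198.5)), ((-4, 45, 0), (294.1, 183.2)), ((4, 45, 0), (296.7, 182.7)), ((-4, -45, 100), (303.9, 167.9)), ((4, -45, 100), (306.7, 167.3)), ((-4, 45, 100), (293.1, 152.9)), ((4, 45, 100), (295.8, 152.4))]
303 [(np.int64(300), np.int64(301), np.int64(161)), (np.int64(300), np.int64(303), np.int64(164)), (np.int64(295), np.int64(304), np.int64(167)), (np.int64(295), np.int64(305), np.int64(170)), (np.int64(295), np.int64(306), np.int64(173)), (np.int64(295), np.int64(306), np.int64(176)), (np.int64(295), np.int64(306), np.int64(179)), (np.int64(296), np.int64(306), np.int64(182)), (np.int64(297), np.int64(306), np.int64(185)), (np.int64(299), np.int64(306), np.int64(188)), (np.int64(301), np.int64(306), np.int64(191)), (np.int64(303), np.int64(306), np.int64(194)), (np.int64(305), np.int64(306), np.int64(197))]
top pred [((-4, -45, 0), (216.2, 225.5)), ((4, -45, 0), (215.7, 222.1)), ((-4, 45, 0), (178.2, 231.2)), ((4, 45, 0), (177.7, 227.9)), ((-4, -45, 100), (205.6, 222.1)), ((4, -45, 100), (205.1, 218.3)), ((-4, 45, 100), (163.6, 228.5)), ((4, 45, 100), (163.1, 224.7))]
30 [(np.int64(203), np.int64(205), np.int64(220)), (np.int64(196), np.int64(201), np.int64(223))]
```

Contact is firm at 7 N, at the height expected for the ledge. I'll ease off, open a little, lower the fingers around the tile, then let it lean back slowly against the rear finger.

```bash
python3 -m pendant '[[[0,0,-1],0],[[0,0,0],0]]' && python3 -m pendant '[[[0,0,0],0],[[0,0,0],0],[[0,0,3],0],[[0,0,4],0],[[0,0,4],0],[[0,0,3],0],[[0,0,0],0]]' 13 10 && python3 -m pendant '[[[0,0,0],0],[[0,0,0],0],[[0,0,0],0]]' 20 && python3 chk.py | sed -n 2p
```

```text
time: 28.2
position: [0.5657, 0.217, 0.1622]
tool_rot: [0.998, 0.07, 0.001, -0.0]
ft_force: [-0.7, 2.0, 5.7]
grip_width: 0.0076
time: 29.08
position: [0.5651, 0.2167, 0.1472]
tool_rot: [0.998, 0.07, -0.0, 0.0]
ft_force: [-1.0, 0.0, -0.9]
grip_width: 0.013
time: 29.45
position: [0.5654, 0.2167, 0.1478]
tool_rot: [0.998, 0.07, 0.0, -0.0]
ft_force: [-0.4, 0.1, -0.2]
grip_width: 0.0197
262 [(np.int64(298), np.int64(298), np.int64(162)), (np.int64(298), np.int64(300), np.int64(165)), (np.int64(298), np.int64(303), np.int64(168)), (np.int64(294), np.int64(303), np.int64(171)), (np.int64(294), np.int64(304), np.int64(174)), (np.int64(294), np.int64(304), np.int64(177)), (np.int64(294), np.int64(304), np.int64(180)), (np.int64(295), np.int64(304), np.int64(183)), (np.int64(297), np.int64(304), np.int64(186)), (np.int64(299), np.int64(305), np.int64(189)), (np.int64(301), np.int64(306), np.int64(192)), (np.int64(303), np.int64(306), np.int64(195)), (np.int64(305), np.int64(305), np.int64(198))]
```

Its top has moved about 2 px towards -x, so it is leaning on the rear finger. Continuing.

```bash
python3 -m pendant '[[[0,0,0],0],[[0,0,0],0],[[0,0,0],0]]' 26 && python3 -m pendant '[[[0,0,0],0],[[0,0,0],0],[[0,0,0],0]]' 32 && python3 -m pendant '[[[-3,0,0],0],[[-3,0,0],0],[[-3,0,0],0],[[-3,0,0],0],[[-3,0,0],0],[[0,0,0],0]]' && python3 chk.py | sed -n 2p
```

```text
time: 29.92
position: [0.5653, 0.2167, 0.1476]
tool_rot: [0.998, 0.07, -0.0, 0.0]
ft_force: [0.0, -0.7, -0.9]
grip_width: 0.026
time: 30.3
position: [0.5653, 0.2167, 0.1476]
tool_rot: [0.998, 0.07, -0.0, 0.0]
ft_force: [0.0, -0.9, 0.2]
grip_width: 0.0319
time: 31.05
position: [0.5501, 0.2146, 0.1477]
tool_rot: [0.998, 0.07, -0.0, 0.0]
ft_force: [-1.5, -0.7, 0.6]
grip_width: 0.032
159 [(np.int64(290), np.int64(290), np.int64(164)), (np.int64(291), np.int64(292), np.int64(167)), (np.int64(291), np.int64(294), np.int64(170)), (np.int64(291), np.int64(296), np.int64(173)), (np.int64(291), np.int64(297), np.int64(176)), (np.int64(293), np.int64(298), np.int64(179)), (np.int64(294), np.int64(299), np.int64(182)), (np.int64(296), np.int64(300), np.int64(185)), (np.int64(298), np.int64(302), np.int64(188)), (np.int64(300), np.int64(303), np.int64(191)), (np.int64(301), np.int64(304), np.int64(194)), (np.int64(303), np.int64(305), np.int64(197))]
```

```bash
python3 -m pendant '[[[-3,0,0],0],[[-3,0,0],0],[[-3,0,0],0],[[-2,0,0],0],[[0,0,0],0]]' && python3 -m pendant '[[[-2,0,0],0],[[-2,0,0],0],[[0,0,0],0]]' && python3 - <<'E'
from geo import *
from rig import camera
c=camera("side");pickle.dump(c,open("k2.pkl","wb"));a=c["pixels"].astype(int)[150:205,270:315]
m=((a[...,0]>a[...,2]*1.4)&(a[...,0]>45)).astype(np.uint8)
print([(y+150,int(np.where(r)[0].min())+270,int(np.where(r)[0].max())+270) for y,r in enumerate(m) if r.any()][::3])
O=np.array([.5630,.2148,.082]);yw=np.radians(7.96);ex=np.array([np.cos(yw),np.sin(yw),0]);ey=np.array([-np.sin(yw),np.cos(yw),0])
s,cc=np.sin(np.radians(22)),np.cos(np.radians(22));X=cc*ex+[0,0,s];Z=-s*ex+[0,0,cc]
for x0 in(0,4):
  V=[(x,y,z) for z in(0,100) for y in(-45,45) for x in(-4,4)]
  print(x0,[(v,q) for v,q in zip(V,proj(c,np.array([O+((v[0]+x0)*X+v[1]*ey+v[2]*Z)/1e3 for v in V])).round(1).tolist())])
E
```

```text
time: 31.78
position: [0.5394, 0.2131, 0.1477]
tool_rot: [0.998, 0.07, -0.0, 0.0]
ft_force: [-1.2, -0.0, -0.3]
grip_width: 0.0316
time: 32.15
position: [0.5355, 0.2126, 0.1477]
tool_rot: [0.998, 0.07, 0.0, -0.0]
ft_force: [0.1, -0.1, -0.1]
grip_width: 0.0319
[(165, 285, 285), (168, 286, 287), (171, 287, 289), (174, 289, 291), (177, 291, 293), (180, 293, 294), (183, 295, 297), (186, 297, 298), (189, 299, 299), (192, 300, 302), (195, 302, 303), (198, 304, 304)]
0 [((-4, -45, 0), [303.8, 202.5]), ((4, -45, 0), [306.3, 201.1]), ((-4, 45, 0), [293.4, 186.6]), ((4, 45, 0), [295.8, 185.2]), ((-4, -45, 100), [290.1, 176.5]), ((4, -45, 100), [292.7, 175.0]), ((-4, 45, 100), [279.8, 161.1]), ((4, 45, 100), [282.3, 159.6])]
4 [((-4, -45, 0), [305.1, 201.8]), ((4, -45, 0), [307.5, 200.3]), ((-4, 45, 0), [294.6, 185.9]), ((4, 45, 0), [297.0, 184.5]), ((-4, -45, 100), [291.4, 175.7]), ((4, -45, 100), [294.0, 174.2]), ((-4, 45, 100), [281.1, 160.4]), ((4, 45, 100), [283.6, 158.9])]
```

The force on the fingers fell to zero as the tile came to rest on the backrest. Retracting straight up.

```bash
python3 -m pendant '[[[-1,0,0],0],[[0,0,-4],0],[[0,0,-8],0],[[0,0,-12],0],[[0,0,-25],0],[[0,0,-40],0],[[0,0,-40],0],[[0,0,0],0]]' 34 && python3 -m pendant '[[[-40,0,-20],0],[[-50,0,-20],0],[[-50,0,0],0],[[0,0,0],0],[[0,0,0],0]]' && python3 - <<'E'
from geo import *
from rig import camera
for i in range(2):
  for n,(y0,y1,x0,x1) in {"side":(145,215,265,320),"top":(190,260,150,235)}.items():
    c=camera(n);pickle.dump(c,open(f"f_{n}.pkl","wb"));cv2.imwrite(f"pics/f_{n}.png",c["pixels"]);a=c["pixels"].astype(int)[y0:y1,x0:x1]
    m=((a[...,0]>a[...,2]*1.3)&(a[...,0]>40)).astype(np.uint8)
    q=cv2.minAreaRect(np.argwhere(m)[:,::-1].astype(np.float32));print(n,m.sum(),(cv2.boxPoints(q)+[x0,y0]).round(1).tolist())
    O=np.array([.5630,.2148,.082]);yw=np.radians(7.96);ex=np.array([np.cos(yw),np.sin(yw),0]);ey=np.array([-np.sin(yw),np.cos(yw),0])
    s,cc=np.sin(np.radians(22)),np.cos(np.radians(22));X=cc*ex+[0,0,s];Z=-s*ex+[0,0,cc]
    V=[(4,-45,10),(4,45,10),(4,45,100),(4,-45,100),(-4,45,100),(-4,-45,100)]
    if i: print(proj(c,np.array([O+(v[0]*X+v[1]*ey+v[2]*Z)/1e3 for v in V])).round(1).tolist())
    if i: print([(y+y0,int(np.where(r)[0].min())+x0,int(np.where(r)[0].max())+x0) for y,r in enumerate(m) if r.any()][::4])
E
```

```text
time: 33.2
position: [0.5372, 0.213, 0.2814]
tool_rot: [0.998, 0.07, 0.005, -0.001]
ft_force: [-0.1, 0.5, 0.5]
grip_width: 0.0342
time: 33.83
position: [0.3965, 0.1931, 0.3168]
tool_rot: [0.998, 0.07, 0.001, -0.0]
ft_force: [-1.1, -0.0, 0.4]
grip_width: 0.0339
side 103 [[280.2, 161.1], [282.9, 159.4], [306.6, 197.4], [303.9, 199.1]]
top 443 [[167.7, 232.1], [215.0, 224.8], [217.3, 240.1], [170.1, 247.4]]
side 103 [[280.2, 161.1], [282.9, 159.4], [306.2, 196.7], [303.5, 198.3]]
[[305.0, 198.6], [294.5, 182.7], [282.3, 159.6], [292.7, 175.0], [279.8, 161.1], [290.1, 176.5]]
[(160, 282, 282), (164, 283, 285), (168, 285, 287), (172, 287, 290), (176, 290, 292), (180, 293, 294), (184, 295, 296), (188, 298, 299), (192, 300, 301), (196, 302, 304)]
top 446 [[167.7, 232.1], [214.0, 225.0], [216.3, 240.3], [170.1, 247.4]]
[[216.7, 225.0], [178.6, 230.8], [168.8, 244.0], [210.2, 237.7], [169.7, 247.5], [211.0, 241.2]]
[(225, 214, 214), (229, 188, 213), (233, 178, 206), (237, 175, 209), (241, 173, 210), (245, 170, 182)]
```

```bash
python3 - <<'E'
from geo import *
from rig import order,robot
c=pickle.load(open("f_side.pkl","rb"));a=c["pixels"].astype(int)[190:240,365:410];y,x=np.where((a[...,2]>100)&(a[...,1]<40));print("tab px",x.mean()+365,y.mean()+190)
p=np.load("rack.npy")
for k in(1.4,1.5,1.571,1.65,1.74):print(k,proj(c,place(p,[(107-176*np.cos(k)+21*np.sin(k),0,116+176*np.sin(k)+21*np.cos(k))])).round(1).tolist())
print(robot.get_obs()["time"]);
if len(x)>10: order.hand_in()
E
```

```text
tab px 388.06666666666666 205.54814814814816
1.4 [[375.6, 206.9]]
1.5 [[383.9, 206.0]]
1.571 [[389.7, 205.8]]
1.65 [[396.0, 206.0]]
1.74 [[403.0, 206.8]]
34.025
the job is handed in; nothing more can be done
```

The job is handed in at about 34 s. The keeper bar stands upright, the blue tile leans on the stand, and the robot is clear of everything. No verdict was reported.

**How it went**
- **Keeper:** I missed the first pinch on the tab because the real fingertips sit about 37 mm higher than the reported pose implies. After measuring that offset from the pictures, I pinched the tab and swung the bar up.
- **Tile lift:** On the first try the tile slipped and dropped back into its slot. The second grip was shallower and harder. It jammed twice, with up to 28 N on the wrist, and came free with small sideways moves.
- **Placing:** I lowered the tile onto the ledge with about 7 N showing at the wrist, then let it lean back slowly against the rear finger. The force on the fingers fell to zero before I pulled away.

**Last checks**
- **Blue tile:** The final side view matches a tile centred and flat on the backrest to within about 1 px (about 2 mm). It had not moved in a second picture. The top view fits to within a few pixels.
- **Keeper:** The tab's position puts the bar at about 1.55 rad, well inside the 1.401–1.741 limits.
- **White and clay tiles:** They were down in their slots in the last picture I viewed, before the tile was carried to the stand; I did not check them again.
- **Jar and scraper:** I saw no contact with either, but did not measure them at the end.

No check disagreed at the end.

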